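# Grip a junction box in the trigger clamp

### The arm

A 7-joint arm with a two-finger parallel gripper is mounted at the origin on the work surface. World frame = base frame: x ahead of the robot, y to its left, z up, the work surface at z = 0. Lengths are in mm, angles in rad, forces in N, time in s.
With the tool pointing down it reaches from about 400 to 900 mm from the base axis. Payload 5.5 kg.
Tool frame: the origin (TCP) lies at the centre of the arm's flange, where the gripper is bolted on; the fingertips stand 178 mm ahead of it and the grasp point (between the pads) lies 159 mm ahead of it; z points along the fingers, y is the line along which they close (so a half turn about z gives the same grasp; the last joint's range is limited). The gripper opens to 92 mm and grips with 3 to 60 N. Pads are 19 mm wide; open, the fingers measure 130 mm over their backs; the gripper's body (75 mm by 190 mm) begins 47 mm behind the grasp point.
Start: joints at [-0.951, 0.501, -0.427, 1.55, 0.221, 1.138, -0.21], TCP at [226.998, 609.071, 404.729] pointing down, gripper open.
Joint ranges: [-2.88, 2.88], [-0.31, 2.03], [-1.54, 1.56], [0.2, 2.42], [-1.41, 4.55], [0.19, 2.02], [-2.57, 2.57]. Speed limits (rad/s): [2.57, 2.57, 3.14, 3.14, 3.14, 3.14, 3.14].

### API

Orientations are given as a unit quaternion [w, x, y, z].
In Python, from cell import * gives the robot as it stands.
- The arm moves only by the shell command python3 -m jog 'ROWS' [OPENING]. ROWS is JSON, a list of rows, each an object with "xyz": the shift along the tool's x, y, z in units of 30 mm (1.0 is 30 mm), a list of three; "twist": the turn, a rotation vector about the tool's x, y, z in degrees, a list of three. A call has 1 to 20 rows; each row shifts and turns the commanded pose from where the row before left it, along the tool's axes as they then stand; what a row does not reach is not made up. A row lasts 1/10 s, in which the tool goes at most 50 mm and 8.59 degrees, less where a joint would pass 70% of its speed; a pose out of reach is approached as far as the arm can. A call is refused whole if a number of a shift passes 1 or a number of a turn 8.59, either way. A call with a gripper value outside its range is refused whole. OPENING is the closure, from 0 (fully open) to 1 (shut), set as the call begins (- or left out, the last holds). The fingers move at their own pace and stop on an object; the grip force is fixed at half the most. Time passes only in rows, so rows that do not move let the fingers close. It gives the time, the measured TCP pose, the force, the opening and the grip force at its end, in the units of the state.
- read_state(): the state, without advancing time (a new reading comes with each control period).
- grab_frame(name): name is "side" or "top"; returns (picture, depth): 384x512x3 uint8, red, green, blue; 384x512 float32, mm along the optical axis (not along the pixel's ray), 0 where there is no reading.
- camera_params(name): a dict with "fx", "fy", "cx", "cy" (pixels), "rvec" (rotation vector, rad) and "tvec" (3), from world to camera coordinates, as OpenCV has them. Camera axes: x right, y down, z forward; pixel columns grow to the right and rows downward; lengths in mm; the calibration is good to about 2 mm. A picture is of the moment at which its call begins. camera_params takes no time and is no camera call.
- close_job(): hands the job in; it is judged then, once.
The state is a dict: "time": time; "q": joint angles; "joint_vel": joint speeds; "effort": joint torques, N m; "ee_pos": TCP position; "ee_rot": TCP orientation; "wrist_force": force on the tool from outside, world axes, zero at the start; "torque": the same for the moment, N m; "opening": opening from 0.0 (shut) to 1.0 (fully open); "grip_force": force on a finger pad.
Only numpy, scipy, OpenCV 4.12 (cv2) and the standard library are available. Lean on these libraries where they do the work, as an engineer would, in place of code of your own. Each camera call takes 0.05 s, during which the arm holds its last target. There are 200 camera calls.

### The job

Set the white junction box with the orange lid on the bed of the blue bench clamp, lengthwise, with one end up to the fixed jaw, and let go of it. Then pump the red trigger, moving the sliding jaw in no other way, until the sprung pad closes on the box and its stem is pressed in until the yellow band is gone but the green one still shows; never press the stem all the way in, or the thin box cracks. The clamp slackens when the trigger is released, so finish with the gripper still holding the trigger squeezed, touching the box no more and with everything else on the bench left where it was.

Things in the scene. Friction and masses are not known exactly. Their poses are not given: they have to be found in the camera images.
- clamp: Blue clamp screwed to the table. Origin on the table; +x is the way the pad pushes, z up. Base plate x -155 to 145, 90 wide, top (the bed) 12 mm up. Dark fixed jaw: face at x 122, 60 wide, top 68 up. Housing x -118 to -48, 44 wide, top 60 up. Black handle x -128 to -114, 28 wide, 58 to 128 up. Steel rod 30 to 42 up, sticking out behind to x -185 when the jaw is back (all mm).
- nest (a point): Point on the bed, 12 mm above the table, on the clamp's centre line at clamp x = 84 mm, where the middle of the box's underside belongs: the box's end then just meets the fixed jaw. Axes as clamp. Up to 10 mm short of the jaw is fine at first: the pad pushes the box home.
- grip (a point): Fixed point between trigger and handle, 100 mm above the table, clamp x = -110.5 mm. A gripper straight down here, closing along clamp x, open to 85 mm, straddles both with 6 mm to spare at the released trigger; closing to about 35 mm squeezes the trigger fully (from about 73 mm on).
- trigger: Red trigger, 24 mm wide, 10 thick, top 122 mm above the table. Origin: its pivot, clamp x = -88.5 mm, 50 mm up. Released it leans 0.19 rad to clamp +x; squeezing turns it back by up to 0.39 rad, 19 mm at grip's height. It takes 3 to 5 N (return spring) plus 0.9 x (5 N drag + force on the box). The box's force holds only while it is squeezed.
- trigger_pad (a point): Middle of the trigger's front face, 50 mm from its pivot. Released, it lies at clamp x = -74 mm, 100 mm above the table; it moves back to about -93 mm as the trigger is squeezed, and springs out when let go.
- jaw: Sliding jaw: rod, dark plate 46 x 40 mm, sprung pad in front. Origin at clamp's when fully back; advances along clamp +x by 0 to 80 mm (start 0 to 18). A full squeeze of the trigger pushes it up to 17 mm (ratchet, 7 mm teeth: the first 0 to 7 mm may be lost); several are needed. Let go, it falls back up to 3 mm and stays, held by 5 N of drag: a tighter grip slackens to 1 to 5 N.
- pad (a joint): How far the pad's stem is pressed into the jaw, m: 0 free, 0.016 all the way in. Spring 1500 N/m: 0.005 is 7.5 N on the box, 0.012 is 18 N. The stem shows bands from the jaw plate outwards: yellow, gone after 5 mm; green, gone after 12 mm; then red.
- pad_face (a point): Centre of the black rubber pad's front face (42 mm wide, 36 mm high), 36 mm above the table. At the start it is 33 to 51 mm from the end of a box at the nest.
- white_box: The white junction box with a flat orange lid, thin-walled plastic, loose, 76 mm long (its x axis), 52 mm wide (y), 40 mm high, 0.11 to 0.22 kg. Origin: centre of the underside. It starts on the table with its length roughly along the table's x axis. Either end may point to the fixed jaw.
- grey_box: A grey junction box of the same size, not to be touched: leave it alone. It may stand on either side, in the white box's place. Origin: centre of the underside.
- battery: Black tool battery, 72 x 66 x 58 mm, loose bystander. Origin: centre of the underside.
- screwdriver: Screwdriver lying behind the clamp's handle end, loose bystander. Origin: middle of the underside.
- tape: Yellow tape measure, 70 x 34 x 66 mm, standing, loose bystander. Origin: centre of the underside.
- jar: Small clear jar with blue cap, 56 mm across and 75 mm high, loose bystander. Origin: centre of the underside.
There are look-alikes about, which are no part of the job. There is more than one size of the white_box; the one meant has the size given above.

How it is judged:
By the outcome, as a careful person would: the job done as asked, in the order asked, and still so for the second after the job is handed in, while the arm keeps its last pose, push and grip.
It also fails if it takes over 58 s, if anything falls off the work surface, if the arm or the gripper's body presses on something with over 40 N, if the wrist force passes 120 N, or if a joint passes its speed limit or range.

## Working session

There is one attempt and no reset: what is moved stays moved. The work goes in short steps, Python scripts to look and compute and a shell command to move; the robot and the scene stay as the last step left them, time stands still between calls to the robot, and variables do not carry over. Pictures are saved under pics/ and viewed, at most 10 in all, crops included, and the job is handed in when it is done.

```bash
ls; mkdir -p pics
cat > h.py <<'E'
from cell import *
import numpy as np, cv2
from scipy.spatial.transform import Rotation as R
def cloud(n):
    im,d=grab_frame(n); c=camera_params(n)
    v,u=np.mgrid[:384,:512]
    P=np.stack([(u-c['cx'])/c['fx']*d,(v-c['cy'])/c['fy']*d,d],-1)
    M=cv2.Rodrigues(np.array(c['rvec'],float))[0]
    W=(P-np.array(c['tvec']).ravel())@M
    W[d==0]=np.nan
    return im,W
def save(n,im): cv2.imwrite('pics/'+n,np.ascontiguousarray(im[...,::-1]))
E
python3 - <<'E'
from h import *
for n in('top','side'):
    im,W=cloud(n); np.savez(n+'.npz',im=im,W=W); save(n+'0.png',cv2.resize(im,(800,600)))
s=read_state();print(s)
E
```

```text
pics
{'time': 0.1, 'q': array([-0.9507932 ,  0.50176447, -0.42681098,  1.55135433,  0.22080987,
        1.13832833, -0.21028973]), 'joint_vel': array([ 0.00029909, -0.00157272, -0.00151875, -0.00272932,  0.00071439,
        0.0006917 ,  0.00057556]), 'effort': array([-1.12356880e-02, -5.67885125e+01, -5.83802462e+00, -2.79913580e+01,
       -6.89521409e-02,  2.41585309e-02,  3.10568475e-05]), 'ee_pos': array([226.96454792, 608.73625165, 403.77191207]), 'ee_rot': array([-1.83918434e-04,  1.77423411e-01,  9.84134201e-01, -8.79768316e-04]), 'wrist_force': array([-0.68812008, -0.62016942,  0.46098009]), 'torque': array([-0.03902653, -0.08323503,  0.00680423]), 'grip_force': 0.0, 'opening': 0.9994728351435128}
```

View pics/top0.png

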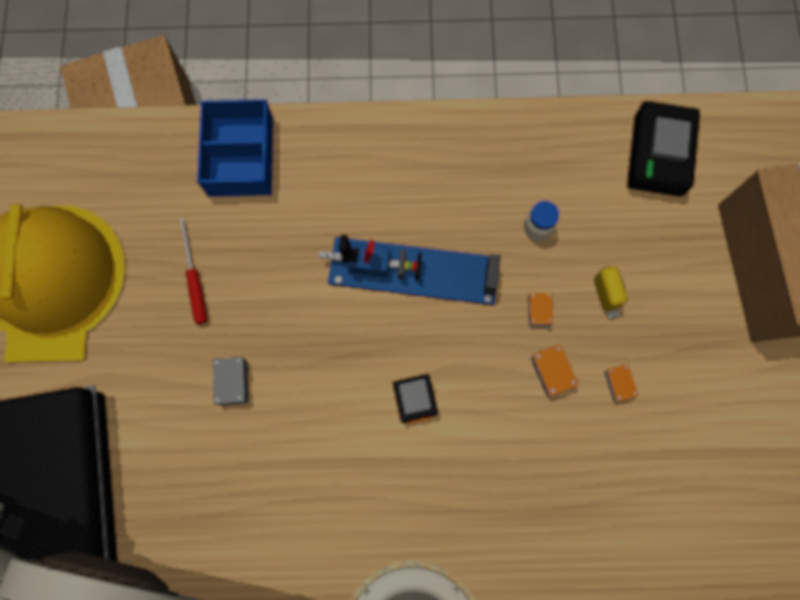

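View pics/side0.png

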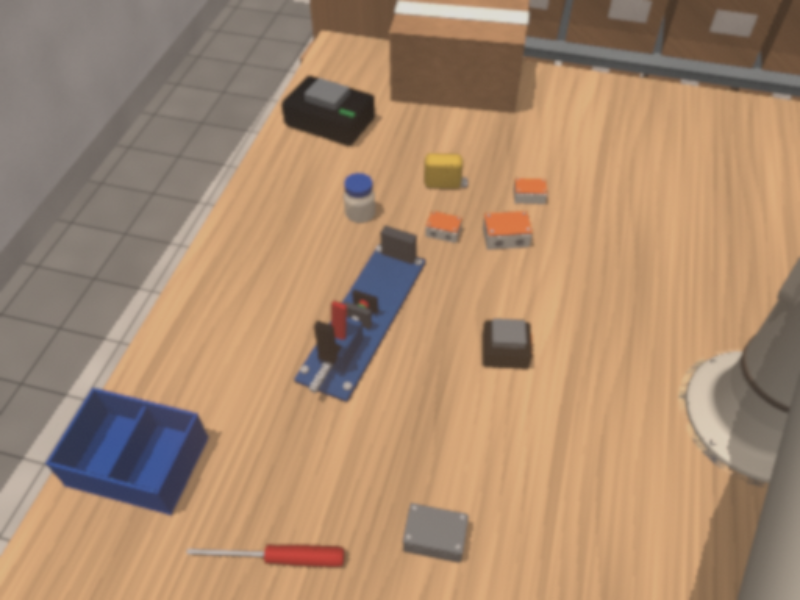

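Top view: orange lids at (541,310), (555,370) and (622,383), the middle one clearly larger. The clamp runs from (330,265) to (498,280), with the fixed jaw at right, the handle at (345,248) and the trigger at (370,250). I'll measure the sizes next.

```bash
cat > m.py <<'E'
from h import *
T=np.load('top.npz');im=T['im'];W=T['W'];hsv=cv2.cvtColor(im,cv2.COLOR_RGB2HSV)
def blobs(mask,name,amin=40):
    n,l,st,ce=cv2.connectedComponentsWithStats(mask.astype(np.uint8))
    for i in range(1,n):
        if st[i,4]<amin: continue
        p=W[l==i];p=p[~np.isnan(p[:,0])]
        if len(p)<10: continue
        zt=np.percentile(p[:,2],70); q=p[abs(p[:,2]-zt)<6]
        r=cv2.minAreaRect(q[:,:2].astype(np.float32))
        print(name,(ce[i]*800/512).round(),'z',zt.round(1),'rect',np.round(r[0],1),np.round(r[1],1),round(r[2],1),len(q))
z=W[...,2]
H,S,V=cv2.split(hsv)
blobs((H>4)&(H<12)&(S>185)&(V>120)&(z>10),'orange')
blobs((H>105)&(H<120)&(S>130)&(z<30)&(z>3),'bluebed')
blobs((z>15)&(z<150)&(W[...,0]>250)&(W[...,0]<850)&(abs(W[...,1])<450),'obj')
cv2.imwrite('pics/crop1.png',cv2.resize(im[180:270,320:420,::-1],(800,720))[:600])
E
python3 m.py
python3 - <<'E'
from h import *
T=np.load('top.npz');im=T['im']
a=cv2.resize(im[185:260,330:415],(680,600),interpolation=cv2.INTER_CUBIC); save('crop1.png',a)
E
```

```text
bluebed [235. 126.] z 10.3 rect [895.1 307.7] [99.4 48.8] 89.5 429
bluebed [234. 164.] z 9.7 rect [817.2 308.8] [48.2 98.8] 1.0 464
bluebed [239. 191.] z 25.0 rect [761.7 295. ] [ 18.8 113.1] 9.0 71
bluebed [425. 275.] z 14.8 rect [607.9  -8.8] [275.4  85.4] 81.4 1743
obj [642. 160.] z 61.4 rect [ 798.6 -434.5] [ 35.6 103.5] 85.7 339
obj [233. 166.] z 60.9 rect [803.4 299.9] [121.  89.] 89.9 257
obj [541. 219.] z 76.2 rect [ 685.3 -244.9] [48.8 47.6] 0.0 256
obj [194. 290.] z 25.8 rect [606.5 375.7] [175.3  24. ] 12.8 286
obj [373. 259.] z 62.1 rect [616.7  38.4] [136.1  44.9] 80.3 401
obj [490. 275.] z 69.4 rect [ 587.4 -152. ] [20.3 59.7] 81.1 160
obj [610. 288.] z 65.9 rect [ 558.6 -356.1] [67.2 32.4] 10.6 278
obj [338. 278.] z 17.4 rect [598.3 114.6] [34.2 27.8] 78.1 41
obj [540. 308.] z 31.6 rect [ 528.8 -236.5] [38.4 56.4] 86.7 292
obj [553. 370.] z 42.2 rect [ 420.5 -251.1] [75.4 52.6] 20.3 555
obj [229. 380.] z 42.5 rect [416.6 299.8] [75.9 52.2] 3.0 567
obj [621. 382.] z 31.8 rect [ 397.1 -364.9] [56.1 39.1] 13.6 311
obj [414. 398.] z 58.3 rect [379.5 -13.1] [50.3 43.8] 11.3 328
```

View pics/crop1.png

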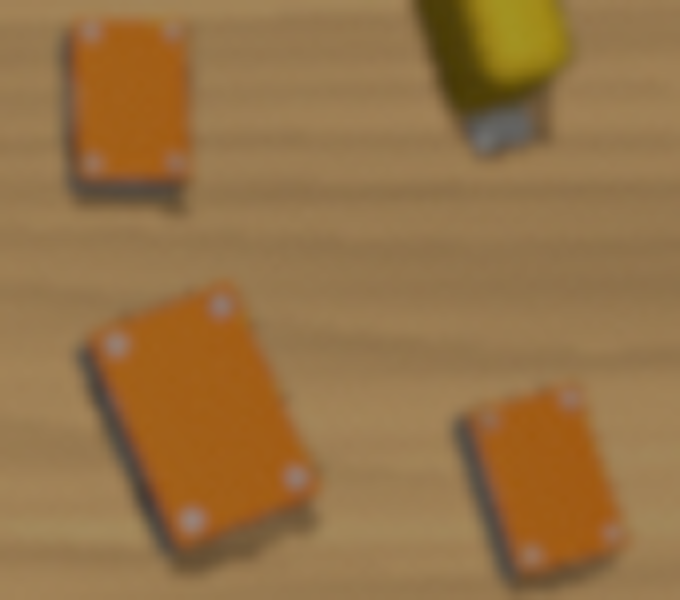

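The lid at (555,370) measures 75.4 x 52.6 mm and 42 mm high, so it is white_box. The other two, at (541,310) and (622,383), are 56 x 39 x 32 mm look-alikes. The crop confirms it: the middle lid is the large one. Now I'll refine the clamp pose and plan the first move.

```bash
cat >> h.py <<'E'
def plan(x,y,z,yaw):
    """target grasp point (mm), yaw = world angle of tool y (deg): remaining tool-frame shift (units) and twist"""
    s=read_state(); r=R.from_quat(np.roll(s['ee_rot'],-1)); M=r.as_matrix()
    a=np.radians(yaw); Y=np.array([np.cos(a),np.sin(a),0]); Z=np.array([0,0,-1.]); X=np.cross(Y,Z)
    Rt=np.stack([X,Y,Z],1); t=np.array([x,y,z+159.])-s['ee_pos']
    rv=np.degrees((R.from_matrix(M.T@Rt)).as_rotvec())
    print('shift tool',(M.T@t/30).round(3),'world',t.round(1),'twist',rv.round(2),'q',s['q'].round(2),'t',s['time'])
E
python3 - <<'E'
from h import *
for cam in('top','side'):
    T=np.load(cam+'.npz');W=T['W'];im=T['im']
    H,S,V=cv2.split(cv2.cvtColor(im,cv2.COLOR_RGB2HSV)); x,y,z=W[...,0],W[...,1],W[...,2]
    reg=(x>530)&(x<690)&(y>-190)&(y<170)
    for nm,m in(('bed',reg&(z>7)&(z<18)),('jaw',reg&(z>60)&(z<75)&(y<-120)),('bluebed',reg&(z>4)&(z<20)&(H>100)&(H<125)&(S>110)),('housing',reg&(z>53)&(z<66)&(y>0)&(H>100)&(H<125)&(S>110)),('trig',reg&(z>70)&((H<8)|(H>172))&(S>150)),('handle',reg&(z>100)&(S<90))):
        q=W[m]
        if len(q)<5: print(cam,nm,len(q));continue
        r=cv2.minAreaRect(q[:,:2].astype(np.float32)); print(cam,nm,len(q),np.round(r[0],1),np.round(r[1],1),round(r[2],1),'z',np.median(q[:,2]).round(1),q[:,2].max().round(1), 'mean',q.mean(0).round(1))
    m=(x>370)&(x<470)&(y<-200)&(y>-300)&(z>36)&(z<48);r=cv2.minAreaRect(W[m][:,:2].astype(np.float32));print(cam,'box',np.round(r[0],1),np.round(r[1],1),round(r[2],1))
plan(420.5,-251,120,-69.7)
E
```

```text
top bed 2246 [610.4 -12.6] [155.1 350.6] 0.5 z 13.2 18.0 mean [601.1 -30.6  13.1]
top jaw 168 [ 587.4 -152. ] [20.3 59.8] 81.1 z 69.2 74.5 mean [ 585.7 -151.4   69. ]
top bluebed 1988 [606.9 -16.8] [292.6  85.9] 81.4 z 13.4 19.8 mean [598.6 -36.7  13.4]
top housing 306 [619.6  53.9] [98.4 44.9] 80.8 z 61.0 66.0 mean [617.   56.1  60.7]
top trig 41 [616.6  53.3] [11.4 22.5] 56.0 z 122.1 126.8 mean [614.5  55.3 114.6]
top handle 48 [624.6  97.2] [14.  24.5] 86.1 z 126.7 131.8 mean [621.2  96.4 122.8]
top box [ 420.5 -251.1] [75.4 52.6] 20.3
side bed 2176 [608.7 -16.8] [301.7  90.9] 81.3 z 11.7 18.0 mean [600.4 -13.3  11.8]
side jaw 170 [ 587.3 -150.9] [23.9 58.6] 81.6 z 66.9 71.7 mean [ 586.8 -149.2   66.5]
side bluebed 0
side housing 0
side trig 131 [618.8  59. ] [15.3 18.7] 77.0 z 101.5 124.0 mean [618.6  60.2 101.4]
side handle 102 [624.2 101.2] [22.8 15.1] 14.5 z 121.6 130.8 mean [622.9 102.7 118.3]
side box [ 420.6 -250.7] [76.2 56.8] 18.7
shift tool [-16.053 -24.593   4.202] world [ 193.5 -859.7 -124.8] twist [-5.0000e-02  1.2000e-01  1.3926e+02] q [-0.95  0.5  -0.43  1.55  0.22  1.14 -0.21] t 0.1
```

```bash
python3 -m jog '[{"xyz":[-0.82,-0.6,0],"twist":[0,0,0]},{"xyz":[-0.82,-0.6,0],"twist":[0,0,0]},{"xyz":[-0.82,-0.6,0],"twist":[0,0,0]},{"xyz":[-0.82,-0.6,0],"twist":[0,0,0]},{"xyz":[-0.82,-0.6,0],"twist":[0,0,0]},{"xyz":[-0.82,-0.6,0],"twist":[0,0,0]},{"xyz":[-0.82,-0.6,0],"twist":[0,0,0]},{"xyz":[-0.82,-0.6,0],"twist":[0,0,0]},{"xyz":[-0.82,-0.6,0],"twist":[0,0,0]},{"xyz":[-0.82,-0.6,0],"twist":[0,0,0]},{"xyz":[-0.82,-0.6,0],"twist":[0,0,0]},{"xyz":[-0.82,-0.6,0],"twist":[0,0,0]},{"xyz":[-0.82,-0.6,0],"twist":[0,0,0]},{"xyz":[-0.82,-0.6,0],"twist":[0,0,0]},{"xyz":[-0.82,-0.6,0],"twist":[0,0,0]},{"xyz":[-0.82,-0.6,0],"twist":[0,0,0]},{"xyz":[-0.82,-0.6,0],"twist":[0,0,0]},{"xyz":[-0.82,-0.6,0],"twist":[0,0,0]},{"xyz":[-0.82,-0.6,0],"twist":[0,0,0]},{"xyz":[-0.82,-0.6,0],"twist":[0,0,0]}]' 0
python3 -m jog '[{"xyz":[0,0,0],"twist":[0,0,8.5]},{"xyz":[0,0,0],"twist":[0,0,8.5]},{"xyz":[0,0,0],"twist":[0,0,8.5]},{"xyz":[0,0,0],"twist":[0,0,8.5]},{"xyz":[0,0,0],"twist":[0,0,8.5]},{"xyz":[0,0,0],"twist":[0,0,8.5]},{"xyz":[0,0,0],"twist":[0,0,8.5]},{"xyz":[0,0,0],"twist":[0,0,8.5]}]'
python3 -c "
from h import *
plan(420.5,-251,120,-69.7)"
```

```text
time: 2.1
ee_pos: [562.7, 98.8, 404.3]
ee_rot: [-0.0, 0.177, 0.984, -0.0]
wrist_force: [0.0, 0.3, 0.6]
opening: 0.998
grip_force: 0.0
time: 2.9
ee_pos: [562.0, 99.9, 404.2]
ee_rot: [-0.0, 0.7, 0.715, -0.0]
wrist_force: [1.1, -0.1, 0.4]
opening: 0.998
grip_force: 0.0
shift tool [-11.594  -4.96    4.18 ] world [-141.5 -350.9 -125.2] twist [-5.000e-02  5.000e-02  7.091e+01] q [-0.23  0.33  0.01  1.77 -0.    1.05 -0.2 ] t 2.9
```

```bash
python3 -m jog '[{"xyz":[-0.966,-0.413,0.2],"twist":[0,0,0]},{"xyz":[-0.966,-0.413,0.2],"twist":[0,0,0]},{"xyz":[-0.966,-0.413,0.2],"twist":[0,0,0]},{"xyz":[-0.966,-0.413,0.2],"twist":[0,0,0]},{"xyz":[-0.966,-0.413,0.2],"twist":[0,0,0]},{"xyz":[-0.966,-0.413,0.2],"twist":[0,0,0]},{"xyz":[-0.966,-0.413,0.2],"twist":[0,0,0]},{"xyz":[-0.966,-0.413,0.2],"twist":[0,0,0]},{"xyz":[-0.966,-0.413,0.2],"twist":[0,0,0]},{"xyz":[-0.966,-0.413,0.2],"twist":[0,0,0]},{"xyz":[-0.966,-0.413,0.2],"twist":[0,0,0]},{"xyz":[-0.966,-0.413,0.2],"twist":[0,0,0]}]'
python3 -m jog '[{"xyz":[0,0,0.2],"twist":[0,0,8.5]},{"xyz":[0,0,0.2],"twist":[0,0,8.5]},{"xyz":[0,0,0.2],"twist":[0,0,8.5]},{"xyz":[0,0,0.2],"twist":[0,0,8.5]},{"xyz":[0,0,0.2],"twist":[0,0,8.5]},{"xyz":[0,0,0.2],"twist":[0,0,8.5]},{"xyz":[0,0,0.2],"twist":[0,0,8.5]},{"xyz":[0,0,0.2],"twist":[0,0,8.5]},{"xyz":[0,0,0.2],"twist":[0,0,2.9]},{"xyz":[0,0,0],"twist":[0,0,0]},{"xyz":[0,0,0],"twist":[0,0,0]}]'
python3 -c "
from h import *
plan(420.5,-251,25,-69.7)"
```

```text
time: 4.1
ee_pos: [422.4, -252.7, 332.3]
ee_rot: [-0.0, 0.697, 0.717, -0.0]
wrist_force: [0.6, 0.6, 0.2]
opening: 1.0
grip_force: 0.0
time: 5.2
ee_pos: [423.1, -251.6, 278.5]
ee_rot: [-0.0, 0.984, 0.18, -0.0]
wrist_force: [-0.5, 1.5, 0.5]
opening: 1.0
grip_force: 0.0
shift tool [-0.071 -0.047  3.151] world [ -2.6   0.6 -94.5] twist [-0.03  0.04  0.47] q [ 0.12  0.39  0.43  2.07 -0.24  0.73 -0.5 ] t 5.2
```

```bash
python3 -m jog '[{"xyz":[-0.07,-0.05,0.4],"twist":[0,0,0.4]},{"xyz":[0,0,0.5],"twist":[0,0,0]},{"xyz":[0,0,0.5],"twist":[0,0,0]},{"xyz":[0,0,0.5],"twist":[0,0,0]},{"xyz":[0,0,0.5],"twist":[0,0,0]},{"xyz":[0,0,0.4],"twist":[0,0,0]},{"xyz":[0,0,0.25],"twist":[0,0,0]},{"xyz":[0,0,0.1],"twist":[0,0,0]},{"xyz":[0,0,0],"twist":[0,0,0]}]'
python3 -m jog '[{"xyz":[0,0,0],"twist":[0,0,0]},{"xyz":[0,0,0],"twist":[0,0,0]},{"xyz":[0,0,0],"twist":[0,0,0]},{"xyz":[0,0,0],"twist":[0,0,0]},{"xyz":[0,0,0],"twist":[0,0,0]},{"xyz":[0,0,0],"twist":[0,0,0]}]' 0.6
python3 -c "
from h import *
plan(595.2,-99.9,120,-8.7)"
```

```text
time: 6.1
ee_pos: [420.5, -251.2, 183.9]
ee_rot: [-0.0, 0.984, 0.176, -0.0]
wrist_force: [0.9, 0.6, -0.6]
opening: 0.998
grip_force: 0.0
time: 6.7
ee_pos: [420.7, -251.1, 184.3]
ee_rot: [0.0, 0.984, 0.176, 0.0]
wrist_force: [-0.5, -0.1, 1.3]
opening: 0.566
grip_force: 30.0
shift tool [ 7.203 -2.714 -3.154] world [174.5 151.2  94.7] twist [ 2.000e-02 -1.000e-02 -6.104e+01] q [ 0.2   0.56  0.34  2.1  -0.36  0.53 -0.41] t 6.7
```

```bash
python3 -m jog '[{"xyz":[0,0,-0.4],"twist":[0,0,0]},{"xyz":[0,0,-0.6],"twist":[0,0,0]},{"xyz":[0,0,-0.6],"twist":[0,0,0]},{"xyz":[0,0,-0.6],"twist":[0,0,0]},{"xyz":[0,0,-0.6],"twist":[0,0,0]},{"xyz":[0,0,-0.4],"twist":[0,0,0]},{"xyz":[0.6,-0.226,0],"twist":[0,0,0]},{"xyz":[0.6,-0.226,0],"twist":[0,0,0]},{"xyz":[0.6,-0.226,0],"twist":[0,0,0]},{"xyz":[0.6,-0.226,0],"twist":[0,0,0]},{"xyz":[0.6,-0.226,0],"twist":[0,0,0]},{"xyz":[0.6,-0.226,0],"twist":[0,0,0]},{"xyz":[0.6,-0.226,0],"twist":[0,0,0]},{"xyz":[0.6,-0.226,0],"twist":[0,0,0]},{"xyz":[0.6,-0.226,0],"twist":[0,0,0]},{"xyz":[0.6,-0.226,0],"twist":[0,0,0]},{"xyz":[0.6,-0.226,0],"twist":[0,0,0]},{"xyz":[0.6,-0.226,0],"twist":[0,0,0]}]'
python3 -m jog '[{"xyz":[0,0,0],"twist":[0,0,-7]},{"xyz":[0,0,0],"twist":[0,0,-7]},{"xyz":[0,0,0],"twist":[0,0,-7]},{"xyz":[0,0,0],"twist":[0,0,-7]},{"xyz":[0,0,0],"twist":[0,0,-7]},{"xyz":[0,0,0],"twist":[0,0,-7]},{"xyz":[0,0,0],"twist":[0,0,-7]},{"xyz":[0,0,0],"twist":[0,0,-7]},{"xyz":[0,0,0],"twist":[0,0,-5]},{"xyz":[0,0,0],"twist":[0,0,0]},{"xyz":[0,0,0],"twist":[0,0,0]}]'
python3 -c "
from h import *
plan(595.2,-99.9,38,-8.7)"
```

```text
time: 8.5
ee_pos: [596.2, -98.9, 280.1]
ee_rot: [-0.0, 0.984, 0.176, -0.0]
wrist_force: [-0.4, 0.8, -1.1]
opening: 0.562
grip_force: 30.0
time: 9.6
ee_pos: [595.4, -99.8, 280.1]
ee_rot: [-0.0, 0.76, 0.65, -0.0]
wrist_force: [0.0, 0.1, -1.5]
opening: 0.565
grip_force: 30.0
shift tool [-0.004 -0.006  2.769] world [ -0.2  -0.1 -83.1] twist [-0.01 -0.01 -0.19] q [ 0.03  0.53  0.13  1.78 -0.09  0.83  0.04] t 9.6
```

```bash
python3 -m jog '[{"xyz":[0,0,0.4],"twist":[0,0,-0.2]},{"xyz":[0,0,0.5],"twist":[0,0,0]},{"xyz":[0,0,0.5],"twist":[0,0,0]},{"xyz":[0,0,0.5],"twist":[0,0,0]},{"xyz":[0,0,0.4],"twist":[0,0,0]},{"xyz":[0,0,0.25],"twist":[0,0,0]},{"xyz":[0,0,0.12],"twist":[0,0,0]},{"xyz":[0,0,0.06],"twist":[0,0,0]},{"xyz":[0,0,0],"twist":[0,0,0]},{"xyz":[0,0,0],"twist":[0,0,0]}]'
python3 - <<'E'
from h import *
for n in('top','side'):
    im,W=cloud(n); np.savez(n+'1.npz',im=im,W=W)
    if n=='side': save('side1.png',cv2.resize(im[130:270,170:310],(600,600),interpolation=cv2.INTER_CUBIC))
plan(595.2,-99.9,37,-8.7); print(read_state()['wrist_force'])
E
```

```text
time: 10.6
ee_pos: [595.5, -100.0, 198.9]
ee_rot: [0.0, 0.758, 0.652, 0.0]
wrist_force: [0.5, -0.6, -2.1]
opening: 0.563
grip_force: 30.0
shift tool [ 0.004 -0.007  0.098] world [-0.2  0.1 -2.9] twist [ 0.06 -0.    0.16] q [ 0.04  0.65  0.11  1.81 -0.1   0.68  0.06] t 10.7
[-0.18414761  0.18483829 -0.25126224]
```

View pics/side1.png

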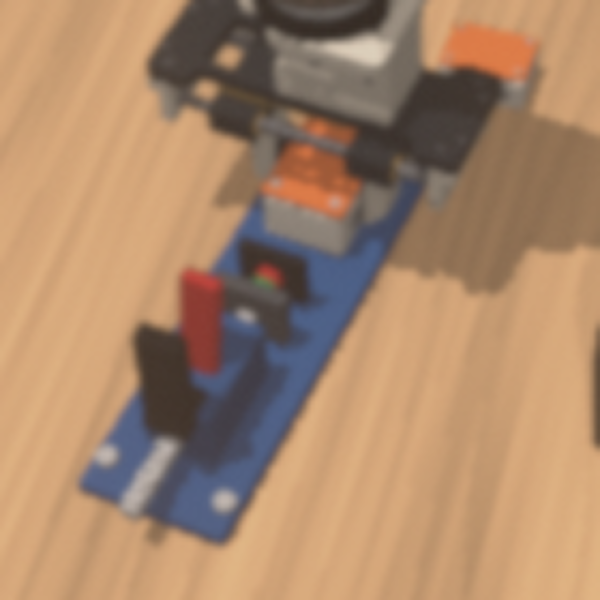

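The picture shows the box held at crop (310,205), aligned just above the bed and in front of the pad at (280,265). Lower by about 3 mm and release.

```bash
python3 -m jog '[{"xyz":[0,0,0.04],"twist":[0,0,0]},{"xyz":[0,0,0.03],"twist":[0,0,0]},{"xyz":[0,0,0.03],"twist":[0,0,0]},{"xyz":[0,0,0],"twist":[0,0,0]}]'
python3 -m jog '[{"xyz":[0,0,0],"twist":[0,0,0]},{"xyz":[0,0,0],"twist":[0,0,0]},{"xyz":[0,0,0],"twist":[0,0,0]},{"xyz":[0,0,0],"twist":[0,0,0]}]' 0
python3 -m jog '[{"xyz":[0,0,-0.3],"twist":[0,0,0]},{"xyz":[0,0,-0.6],"twist":[0,0,0]},{"xyz":[0,0,-0.8],"twist":[0,0,0]},{"xyz":[0,0,-0.8],"twist":[0,0,0]},{"xyz":[0,0,-0.8],"twist":[0,0,0]},{"xyz":[0,0,-0.8],"twist":[0,0,0]},{"xyz":[0,0,-0.6],"twist":[0,0,0]},{"xyz":[0,0,0],"twist":[0,0,0]}]'
python3 -c "
from h import *
plan(624.0,88.4,175,81.3)"
```

```text
time: 11.1
ee_pos: [595.2, -100.0, 196.4]
ee_rot: [0.0, 0.758, 0.652, 0.0]
wrist_force: [-2.3, 0.3, 6.7]
opening: 0.567
grip_force: 30.0
time: 11.5
ee_pos: [595.1, -100.0, 195.2]
ee_rot: [-0.0, 0.758, 0.652, 0.0]
wrist_force: [0.6, -0.5, 0.1]
opening: 0.864
grip_force: 0.0
time: 12.3
ee_pos: [596.3, -100.3, 340.0]
ee_rot: [0.002, 0.758, 0.652, 0.002]
wrist_force: [0.7, 0.2, 0.2]
opening: 1.001
grip_force: 0.0
shift tool [ 6.357 -0.023  0.202] world [ 27.7 188.7  -6. ] twist [  0.29   0.27 -89.85] q [ 0.02  0.45  0.14  1.75 -0.07  0.94  0.03] t 12.3
```

```bash
python3 -m jog '[{"xyz":[0.6,0,0],"twist":[0,0,0]},{"xyz":[0.7,0,0],"twist":[0,0,0]},{"xyz":[0.7,0,0],"twist":[0,0,-8]},{"xyz":[0,0,0],"twist":[0,0,-8]},{"xyz":[0,0,0],"twist":[0,0,-8]},{"xyz":[0,0,0],"twist":[0,0,-8]},{"xyz":[0,0,0],"twist":[0,0,-8]},{"xyz":[0,0,0],"twist":[0,0,-8]},{"xyz":[0,0,0],"twist":[0,0,-8]},{"xyz":[0,0,0],"twist":[0,0,-8]},{"xyz":[0,0,0],"twist":[0,0,-8]},{"xyz":[0,0,0],"twist":[0,0,-8]},{"xyz":[0,0,0],"twist":[0,0,-8]},{"xyz":[0,0.8,0],"twist":[0,0,-1.8]},{"xyz":[0,0.8,0],"twist":[0,0,0]},{"xyz":[0,0.9,0],"twist":[0,0,0]},{"xyz":[0,0.9,0],"twist":[0,0,0]},{"xyz":[0,0.6,0],"twist":[0,0,0]},{"xyz":[0,0.2,0],"twist":[0,0,0]},{"xyz":[0,0,0],"twist":[0,0,0]}]'
python3 - <<'E'
from h import *
for n in('top','side'):
    im,W=cloud(n); x,y,z=W[...,0],W[...,1],W[...,2]
    m=(x>540)&(x<650)&(y<-50)&(y>-150)&(z>47)&(z<58); q=W[m]
    print(n,len(q)); 
    if len(q)>20: r=cv2.minAreaRect(q[:,:2].astype(np.float32)); print(np.round(r[0],1),np.round(r[1],1),round(r[2],1),np.median(q[:,2]))
    if n=='side': save('side2.png',cv2.resize(im[130:270,170:310],(600,600),interpolation=cv2.INTER_CUBIC))
plan(624.0,88.4,100,81.3)
E
```

```text
time: 14.3
ee_pos: [623.7, 84.3, 335.9]
ee_rot: [-0.0, 0.075, 0.997, -0.0]
wrist_force: [0.3, 0.6, -0.6]
opening: 0.999
grip_force: 0.0
top 521
[ 594.3 -109.1] [93. 55.] 78.0 53.11438659236093
side 543
[ 592.8 -105.1] [89.2 59.9] 83.9 51.51739690411252
shift tool [0.028 0.211 2.567] world [  0.1   6.3 -77. ] twist [-0.08 -0.02 -0.13] q [ 0.    0.51 -0.24  1.67  0.14  0.98  1.13] t 14.4
```

View pics/side2.png

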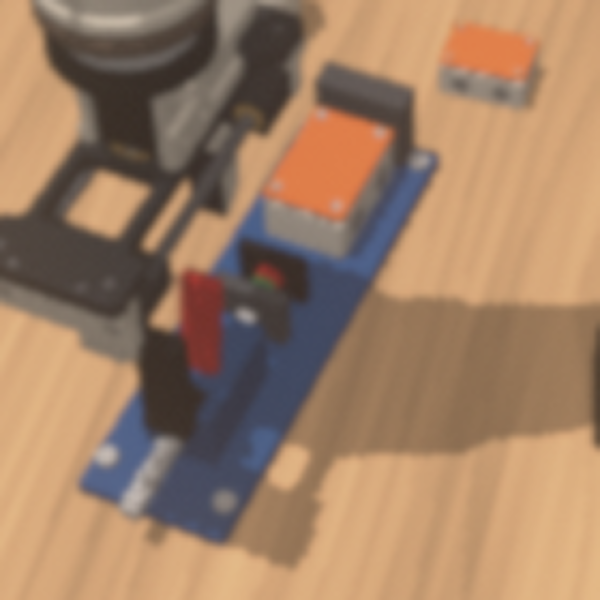

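Box sits on the bed at crop (330,170), square and up to the fixed jaw. Now descend over the trigger.

```bash
python3 -m jog '[{"xyz":[0.03,0.1,0],"twist":[0,0,-0.1]},{"xyz":[0,0.11,0],"twist":[0,0,0]},{"xyz":[0,0,0.4],"twist":[0,0,0]},{"xyz":[0,0,0.5],"twist":[0,0,0]},{"xyz":[0,0,0.5],"twist":[0,0,0]},{"xyz":[0,0,0.5],"twist":[0,0,0]},{"xyz":[0,0,0.4],"twist":[0,0,0]},{"xyz":[0,0,0.2],"twist":[0,0,0]},{"xyz":[0,0,0.07],"twist":[0,0,0]},{"xyz":[0,0,0],"twist":[0,0,0]},{"xyz":[0,0,0],"twist":[0,0,0]}]'
python3 - <<'E'
from h import *
plan(624.0,88.4,100,81.3)
im,W=cloud('side'); save('side3.png',cv2.resize(im[130:270,170:310],(600,600),interpolation=cv2.INTER_CUBIC))
E
```

```text
time: 15.5
ee_pos: [624.3, 90.2, 259.9]
ee_rot: [0.001, 0.075, 0.997, 0.0]
wrist_force: [0.5, -0.4, 0.2]
opening: 0.999
grip_force: 0.0
shift tool [ 0.002 -0.062  0.029] world [-0.3 -1.8 -0.9] twist [0.02 0.06 0.06] q [-0.02  0.61 -0.22  1.71  0.17  0.84  1.1 ] t 15.5
```

View pics/side3.png

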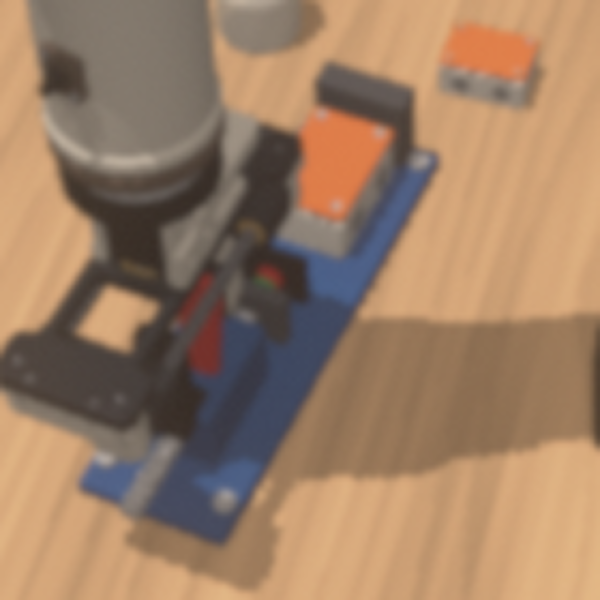

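```bash
python3 -m jog '[{"xyz":[0,-0.06,0],"twist":[0,0,0]},{"xyz":[0,0,0],"twist":[0,0,0]},{"xyz":[0,0,0],"twist":[0,0,0]},{"xyz":[0,0,0],"twist":[0,0,0]}]' 0.35
python3 -m jog '[{"xyz":[0,0,0],"twist":[0,0,0]},{"xyz":[0,0,0],"twist":[0,0,0]},{"xyz":[0,0,0],"twist":[0,0,0]},{"xyz":[0,0,0],"twist":[0,0,0]}]' 0.6
cat > look.py <<'E'
from h import *
import sys
im,W=cloud('side'); u=np.array([-0.1513,-0.9885,0]); o=np.array([607.3,-20.8,0]); v=np.array([0.9885,-0.1513,0])
cx=(W-o)@u; cy=(W-o)@v; z=W[...,2]
H,S,V=cv2.split(cv2.cvtColor(im,cv2.COLOR_RGB2HSV))
p=(cx>-30)&(cx<60)&(abs(cy)<27)&(z>20)&(z<58)
for nm,m in(('dark',p&(V<75)&(S<110)),('red',p&((H<6)|(H>172))&(S>150)&(V>60)),('green',p&(H>38)&(H<85)&(S>90)),('yellow',p&(H>20)&(H<36)&(S>120)&(z>25)),('white',p&(S<60)&(V>95))):
    if m.sum(): print(nm,m.sum(),'cx pct',np.percentile(cx[m],[2,50,98]).round(1),end=' | ')
s=read_state();print('\nt',s['time'],'axial',round(float(s['wrist_force']@u),2),'grip',s['grip_force'],'open',round(s['opening']*92,1),'tcp cx',round(float((s['ee_pos']-o)@u),1))
if len(sys.argv)>1: save(sys.argv[1],cv2.resize(im[175:235,210:290],(800,600),interpolation=cv2.INTER_CUBIC))
E
python3 look.py
```

```text
time: 15.95
ee_pos: [623.9, 85.3, 259.9]
ee_rot: [0.0, 0.077, 0.997, -0.002]
wrist_force: [-3.0, -7.4, 6.0]
opening: 0.7
grip_force: 3.9
time: 16.35
ee_pos: [624.1, 85.6, 260.1]
ee_rot: [0.0, 0.077, 0.997, -0.002]
wrist_force: [-1.0, -5.0, 5.6]
opening: 0.414
grip_force: 12.7
dark 190 cx pct [-15.5 -12.1  18.7] | red 6 cx pct [11.2 12.2 13.7] | white 134 cx pct [-28.   43.3  57.1] | 
t 16.4 axial 4.19 grip 19.42591200582683 open 37.1 tcp cx -108.0
```

```bash
python3 -m jog '[{"xyz":[0,0.08,0],"twist":[0,0,0]},{"xyz":[0,0,0],"twist":[0,0,0]},{"xyz":[0,0,0],"twist":[0,0,0]}]' 0.62
python3 look.py a1.png
python3 -m jog '[{"xyz":[0,0,0],"twist":[0,0,0]},{"xyz":[0,0,0],"twist":[0,0,0]},{"xyz":[0,0,0],"twist":[0,0,0]},{"xyz":[0,0,0],"twist":[0,0,0]},{"xyz":[0,0,0],"twist":[0,0,0]}]' 0.05
python3 look.py
```

```text
time: 16.7
ee_pos: [624.3, 86.5, 260.1]
ee_rot: [-0.0, 0.077, 0.997, -0.003]
wrist_force: [-2.5, -8.9, 7.2]
opening: 0.405
grip_force: 30.3
dark 194 cx pct [-15.2 -10.6  19.9] | red 7 cx pct [11.8 13.3 15.8] | white 130 cx pct [-27.5  43.6  58.1] | 
t 16.75 axial 8.73 grip 30.334712360054255 open 37.2 tcp cx -108.6
time: 17.25
ee_pos: [624.2, 91.1, 259.1]
ee_rot: [0.0, 0.075, 0.997, 0.0]
wrist_force: [0.5, -3.0, -0.3]
opening: 0.785
grip_force: 1.1
dark 189 cx pct [-15.2 -11.5  20.1] | red 16 cx pct [ 9.2 13.8 18.9] | white 114 cx pct [-27.1  43.5  58.1] | 
t 17.3 axial 2.91 grip 1.132689953665249 open 76.3 tcp cx -113.2
```

View pics/a1.png

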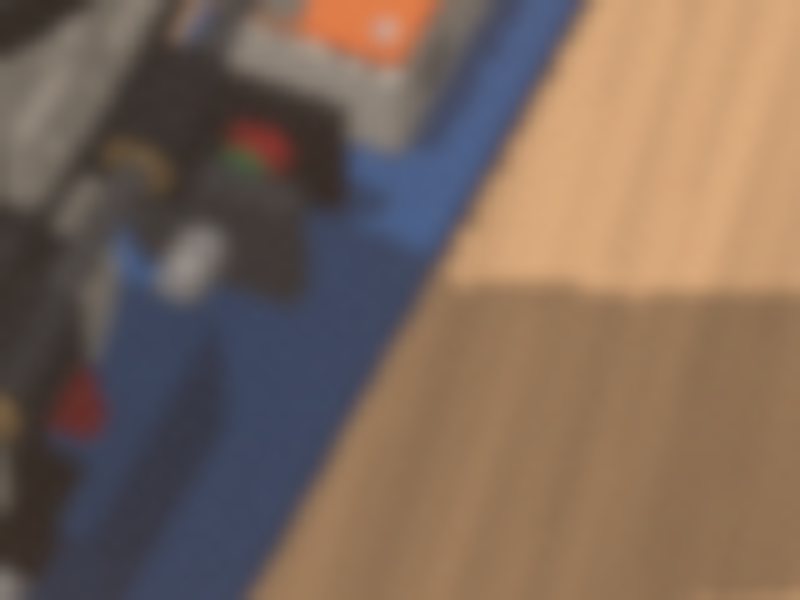

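Crop shows the plate at (270,230), the stem with a sliver of green at (245,160), red at (265,140), and the pad still roughly 20 mm short of the box. Pump 2.

```bash
python3 -m jog '[{"xyz":[0,0,0],"twist":[0,0,0]},{"xyz":[0,0,0],"twist":[0,0,0]}]' 0.0
python3 look.py
python3 -m jog '[{"xyz":[0,0,0],"twist":[0,0,0]},{"xyz":[0,0,0],"twist":[0,0,0]},{"xyz":[0,0,0],"twist":[0,0,0]},{"xyz":[0,0,0],"twist":[0,0,0]},{"xyz":[0,0,0],"twist":[0,0,0]}]' 0.45
python3 look.py
python3 -m jog '[{"xyz":[0,0,0],"twist":[0,0,0]},{"xyz":[0,0,0],"twist":[0,0,0]},{"xyz":[0,0,0],"twist":[0,0,0]},{"xyz":[0,0,0],"twist":[0,0,0]}]' 0.59
python3 look.py a2.png
```

```text
time: 17.5
ee_pos: [623.5, 91.4, 258.6]
ee_rot: [-0.001, 0.075, 0.997, 0.0]
wrist_force: [0.3, -2.3, -1.8]
opening: 0.979
grip_force: 1.0
dark 170 cx pct [-14.8 -10.3  20.6] | red 15 cx pct [ 7.8 14.6 16.8] | white 110 cx pct [-25.4  43.   57.8] | 
t 17.55 axial -0.07 grip 0.056019702897174284 open 91.4 tcp cx -113.2
time: 18.05
ee_pos: [623.9, 88.5, 259.6]
ee_rot: [-0.001, 0.076, 0.997, -0.002]
wrist_force: [-2.8, -7.7, 5.2]
opening: 0.612
grip_force: 3.9
dark 180 cx pct [-10.   -6.6  24.6] | red 13 cx pct [15.2 18.5 19.8] | white 119 cx pct [-28.2  42.8  57.7] | 
t 18.1 axial 11.52 grip 5.6501054763793945 open 53.2 tcp cx -109.9
time: 18.5
ee_pos: [623.8, 86.3, 259.8]
ee_rot: [-0.001, 0.077, 0.997, -0.003]
wrist_force: [-5.1, -10.9, 8.6]
opening: 0.416
grip_force: 8.1
dark 163 cx pct [-1.4  2.3 33.3] | red 11 cx pct [26.3 27.4 31. ] | white 85 cx pct [-27.9  -3.4  56. ] | 
t 18.55 axial 11.58 grip 8.325142934918404 open 37.9 tcp cx -108.4
```

View pics/a2.png

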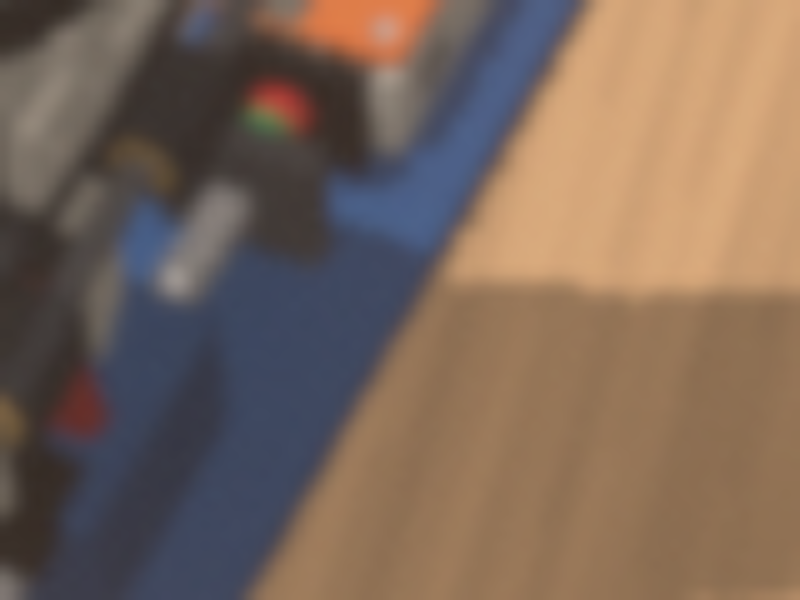

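Jaw advanced about 13 mm, and the pad is now roughly 10 mm from the box. Pump 3 goes in steps, watching the force.

```bash
python3 -m jog '[{"xyz":[0,0,0],"twist":[0,0,0]},{"xyz":[0,0,0],"twist":[0,0,0]},{"xyz":[0,0,0],"twist":[0,0,0]},{"xyz":[0,0,0],"twist":[0,0,0]},{"xyz":[0,0,0],"twist":[0,0,0]},{"xyz":[0,0,0],"twist":[0,0,0]},{"xyz":[0,0,0],"twist":[0,0,0]}]' 0.0
python3 look.py
python3 -m jog '[{"xyz":[0,0,0],"twist":[0,0,0]},{"xyz":[0,0,0],"twist":[0,0,0]},{"xyz":[0,0,0],"twist":[0,0,0]},{"xyz":[0,0,0],"twist":[0,0,0]},{"xyz":[0,0,0],"twist":[0,0,0]},{"xyz":[0,0,0],"twist":[0,0,0]}]' 0.45
python3 look.py
python3 -m jog '[{"xyz":[0,0,0],"twist":[0,0,0]},{"xyz":[0,0,0],"twist":[0,0,0]},{"xyz":[0,0,0],"twist":[0,0,0]}]' 0.52
python3 look.py
```

```text
time: 19.25
ee_pos: [623.9, 91.4, 258.9]
ee_rot: [-0.0, 0.075, 0.997, 0.0]
wrist_force: [0.1, -1.1, -1.6]
opening: 0.967
grip_force: 0.8
dark 161 cx pct [-1.6  1.3 33.1] | red 9 cx pct [26.5 29.4 30.4] | white 85 cx pct [-29.2  -4.5  57.3] | 
t 19.3 axial 1.53 grip 0.9024936449714005 open 90.8 tcp cx -113.3
time: 19.9
ee_pos: [624.0, 87.1, 259.8]
ee_rot: [-0.0, 0.077, 0.997, -0.003]
wrist_force: [-4.0, -10.8, 7.0]
opening: 0.562
grip_force: 5.4
dark 135 cx pct [ 3.8  8.  37.9] | red 10 cx pct [30.1 34.4 37.7] | white 91 cx pct [-29.8  -5.   58. ] | 
t 19.95 axial 12.12 grip 5.515614598989487 open 51.0 tcp cx -108.9
time: 20.25
ee_pos: [623.8, 84.7, 259.8]
ee_rot: [-0.001, 0.078, 0.997, -0.004]
wrist_force: [-5.2, -15.6, 9.3]
opening: 0.48
grip_force: 7.6
dark 149 cx pct [ 5.2  9.4 38.4] | red 11 cx pct [31.5 35.1 37.9] | white 90 cx pct [-29.7  -3.9  57.9] | 
t 20.3 axial 15.37 grip 7.583662569522858 open 44.3 tcp cx -106.8
```

```bash
python3 -m jog '[{"xyz":[0,0,0],"twist":[0,0,0]},{"xyz":[0,0,0],"twist":[0,0,0]},{"xyz":[0,0,0],"twist":[0,0,0]}]' 0.55
python3 look.py
python3 -m jog '[{"xyz":[0,0,0],"twist":[0,0,0]},{"xyz":[0,0,0],"twist":[0,0,0]},{"xyz":[0,0,0],"twist":[0,0,0]}]' 0.57
python3 look.py a3.png
```

```text
time: 20.6
ee_pos: [623.9, 84.9, 259.9]
ee_rot: [-0.001, 0.078, 0.997, -0.004]
wrist_force: [-5.5, -14.4, 8.9]
opening: 0.45
grip_force: 8.0
dark 157 cx pct [ 7.  11.7 40.7] | red 12 cx pct [33.  36.3 38.9] | white 91 cx pct [-28.6  -3.5  59.7] | 
t 20.65 axial 15.21 grip 8.32473928341642 open 41.7 tcp cx -107.0
time: 20.95
ee_pos: [623.9, 85.5, 260.0]
ee_rot: [-0.001, 0.077, 0.997, -0.004]
wrist_force: [-4.7, -13.1, 10.0]
opening: 0.432
grip_force: 12.0
dark 144 cx pct [ 9.1 15.2 41.3] | red 12 cx pct [33.4 36.3 40.3] | white 98 cx pct [-28.3  -2.7  58.7] | 
t 21.0 axial 13.39 grip 11.943470151163638 open 40.0 tcp cx -107.7
```

View pics/a3.png

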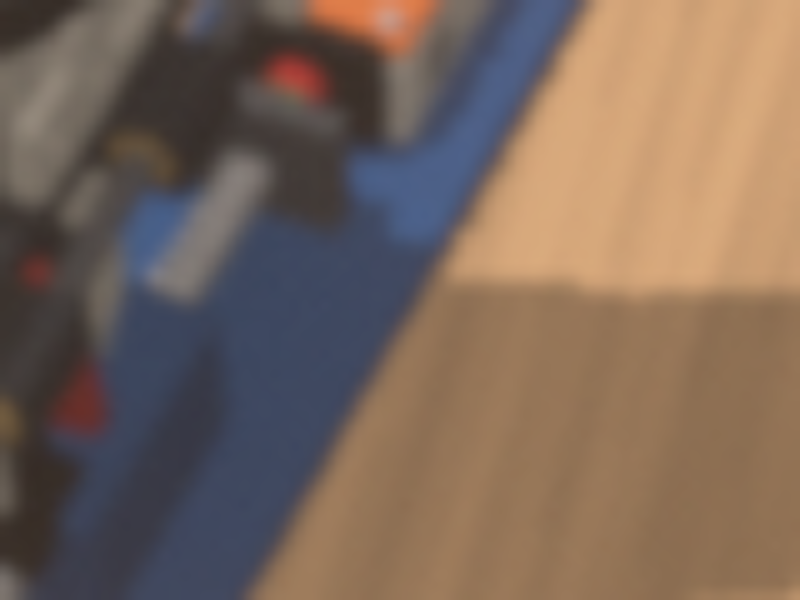

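Red only now visible at (298,75): the pad has met the box, and spread and force both put the stem at about 2.5 mm. This stroke is nearly used up, so finish it, release and squeeze again under control.

```bash
python3 -m jog '[{"xyz":[0,0,0],"twist":[0,0,0]},{"xyz":[0,0,0],"twist":[0,0,0]},{"xyz":[0,0,0],"twist":[0,0,0]}]' 0.59
python3 look.py
python3 -m jog '[{"xyz":[0,0,0],"twist":[0,0,0]},{"xyz":[0,0,0],"twist":[0,0,0]},{"xyz":[0,0,0],"twist":[0,0,0]},{"xyz":[0,0,0],"twist":[0,0,0]},{"xyz":[0,0,0],"twist":[0,0,0]},{"xyz":[0,0,0],"twist":[0,0,0]},{"xyz":[0,0,0],"twist":[0,0,0]}]' 0.0
python3 look.py
python3 -m jog '[{"xyz":[0,0,0],"twist":[0,0,0]},{"xyz":[0,0,0],"twist":[0,0,0]},{"xyz":[0,0,0],"twist":[0,0,0]},{"xyz":[0,0,0],"twist":[0,0,0]},{"xyz":[0,0,0],"twist":[0,0,0]}]' 0.35
python3 look.py
python3 -m jog '[{"xyz":[0,0,0],"twist":[0,0,0]},{"xyz":[0,0,0],"twist":[0,0,0]},{"xyz":[0,0,0],"twist":[0,0,0]}]' 0.42
python3 look.py
```

```text
time: 21.3
ee_pos: [624.0, 86.2, 259.9]
ee_rot: [-0.001, 0.077, 0.997, -0.003]
wrist_force: [-4.4, -10.0, 8.6]
opening: 0.414
grip_force: 17.0
dark 135 cx pct [12.  17.2 41.6] | red 10 cx pct [33.4 36.4 39.9] | white 100 cx pct [-27.4  -0.7  57.3] | 
t 21.35 axial 11.65 grip 16.98633659631014 open 37.7 tcp cx -108.3
time: 22.05
ee_pos: [623.8, 91.2, 258.8]
ee_rot: [-0.0, 0.075, 0.997, 0.0]
wrist_force: [0.2, -2.4, -2.2]
opening: 0.965
grip_force: 1.2
dark 113 cx pct [ 9.3 12.7 41.4] | red 10 cx pct [33.6 36.  41.1] | white 101 cx pct [-28.9  -2.9  58. ] | 
t 22.1 axial 1.29 grip 0.28771996119758114 open 90.8 tcp cx -113.0
time: 22.6
ee_pos: [623.8, 86.9, 259.7]
ee_rot: [-0.001, 0.077, 0.997, -0.003]
wrist_force: [-2.0, -4.4, 3.0]
opening: 0.659
grip_force: 2.1
dark 113 cx pct [12.  16.4 41.2] | red 6 cx pct [35.5 38.4 39.8] | white 101 cx pct [-29.3  -1.4  58.3] | 
t 22.65 axial 2.22 grip 1.3693832606077194 open 60.6 tcp cx -110.4
time: 22.95
ee_pos: [624.0, 87.4, 259.6]
ee_rot: [-0.001, 0.077, 0.997, -0.002]
wrist_force: [-2.6, -10.0, 7.1]
opening: 0.579
grip_force: 5.2
dark 123 cx pct [10.9 15.1 40.9] | red 10 cx pct [32.4 37.5 38.6] | white 99 cx pct [-26.9   0.7  58.1] | 
t 23.0 axial 10.74 grip 5.229928940534592 open 53.4 tcp cx -109.5
```

```bash
python3 -m jog '[{"xyz":[0,0,0],"twist":[0,0,0]},{"xyz":[0,0,0],"twist":[0,0,0]},{"xyz":[0,0,0],"twist":[0,0,0]}]' 0.47
python3 look.py
python3 -m jog '[{"xyz":[0,0,0],"twist":[0,0,0]},{"xyz":[0,0,0],"twist":[0,0,0]},{"xyz":[0,0,0],"twist":[0,0,0]}]' 0.51
python3 look.py
python3 -m jog '[{"xyz":[0,0,0],"twist":[0,0,0]},{"xyz":[0,0,0],"twist":[0,0,0]},{"xyz":[0,0,0],"twist":[0,0,0]}]' 0.53
python3 look.py
```

```text
time: 23.3
ee_pos: [623.8, 85.7, 259.5]
ee_rot: [-0.001, 0.077, 0.997, -0.004]
wrist_force: [-4.2, -12.9, 7.7]
opening: 0.536
grip_force: 7.0
dark 136 cx pct [11.2 15.8 41.5] | red 10 cx pct [34.  36.6 39.8] | white 100 cx pct [-27.9  -1.5  58.7] | 
t 23.35 axial 13.48 grip 6.999078243970871 open 48.9 tcp cx -107.7
time: 23.65
ee_pos: [623.7, 84.4, 259.5]
ee_rot: [-0.001, 0.078, 0.997, -0.005]
wrist_force: [-5.9, -16.6, 10.1]
opening: 0.489
grip_force: 8.3
dark 141 cx pct [10.7 15.2 41.5] | red 10 cx pct [32.6 36.8 41. ] | white 95 cx pct [-27.5  -2.1  56.7] | 
t 23.7 axial 16.57 grip 8.30131620168686 open 45.4 tcp cx -106.4
time: 24.0
ee_pos: [623.7, 84.1, 259.5]
ee_rot: [-0.001, 0.078, 0.997, -0.005]
wrist_force: [-5.2, -16.5, 10.5]
opening: 0.473
grip_force: 13.4
dark 138 cx pct [11.4 16.3 41.9] | red 9 cx pct [34.7 37.6 39.1] | white 97 cx pct [-26.2  -1.8  59.3] | 
t 24.05 axial 16.82 grip 13.431038483977318 open 43.7 tcp cx -106.2
```

```bash
python3 -m jog '[{"xyz":[0,0,0],"twist":[0,0,0]},{"xyz":[0,0,0],"twist":[0,0,0]},{"xyz":[0,0,0],"twist":[0,0,0]}]' 0.55
python3 look.py
python3 -m jog '[{"xyz":[0,0,0],"twist":[0,0,0]},{"xyz":[0,0,0],"twist":[0,0,0]},{"xyz":[0,0,0],"twist":[0,0,0]}]' 0.565
python3 look.py a4.png
```

```text
time: 24.35
ee_pos: [623.8, 84.8, 259.6]
ee_rot: [-0.001, 0.077, 0.997, -0.004]
wrist_force: [-4.6, -13.6, 10.2]
opening: 0.453
grip_force: 19.7
dark 134 cx pct [14.6 18.8 41.3] | red 4 cx pct [37.3 37.7 41.3] | white 104 cx pct [-28.    1.3  58.4] | 
t 24.4 axial 15.3 grip 19.677879727387335 open 42.0 tcp cx -106.9
time: 24.7
ee_pos: [623.9, 85.4, 259.6]
ee_rot: [-0.001, 0.077, 0.997, -0.004]
wrist_force: [-4.6, -12.9, 9.1]
opening: 0.438
grip_force: 23.7
dark 126 cx pct [15.  19.1 42.3] | red 2 cx pct [36.6 37.4 38.3] | white 107 cx pct [-28.4   1.6  58.7] | 
t 24.75 axial 13.56 grip 23.714258652180433 open 40.1 tcp cx -107.5
```

View pics/a4.png

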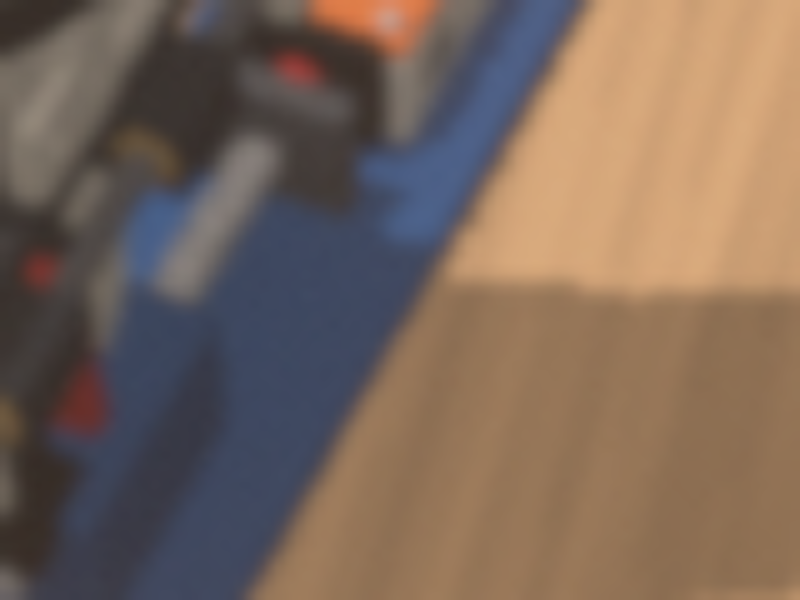

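The crop shows the plate close to the pad with only a sliver of red above its edge at (297,68). The plate itself hides the green from this angle. Force puts the stem at about 8.2 mm, plate travel at about 8.0 mm. I'll check it holds and that the bystanders haven't moved.

```bash
python3 -m jog '[{"xyz":[0,0,0],"twist":[0,0,0]},{"xyz":[0,0,0],"twist":[0,0,0]},{"xyz":[0,0,0],"twist":[0,0,0]},{"xyz":[0,0,0],"twist":[0,0,0]},{"xyz":[0,0,0],"twist":[0,0,0]},{"xyz":[0,0,0],"twist":[0,0,0]},{"xyz":[0,0,0],"twist":[0,0,0]},{"xyz":[0,0,0],"twist":[0,0,0]},{"xyz":[0,0,0],"twist":[0,0,0]},{"xyz":[0,0,0],"twist":[0,0,0]}]'
for i in 1 2 3; do python3 look.py; done
python3 - <<'E'
from h import *
im,W=cloud('top'); x,y,z=W[...,0],W[...,1],W[...,2]; W0=np.load('top.npz')['W']
for n,(a,b) in dict(jar=(685,-245),tape=(558,-356),s1=(529,-236),s2=(397,-365),grey=(417,300),batt=(379,-13),scr=(606,376)).items():
    f=lambda W:W[(np.hypot(W[...,0]-a,W[...,1]-b)<60)&(W[...,2]>15)].mean(0).round(1)
    print(n,f(W0),f(W))
E
```

```text
time: 25.75
ee_pos: [623.8, 85.4, 259.6]
ee_rot: [-0.001, 0.077, 0.997, -0.004]
wrist_force: [-4.6, -14.0, 9.9]
opening: 0.441
grip_force: 23.7
dark 126 cx pct [15.5 20.7 42. ] | red 2 cx pct [38.4 39.  39.5] | white 108 cx pct [-28.2   0.9  59.3] | 
t 25.8 axial 13.63 grip 23.722237986512482 open 40.5 tcp cx -107.5
dark 124 cx pct [15.3 21.1 41.7] | red 2 cx pct [38.9 39.3 39.7] | white 104 cx pct [-28.4   0.8  54.5] | 
t 25.85 axial 13.04 grip 23.722134022973478 open 40.3 tcp cx -107.5
dark 125 cx pct [14.9 23.3 41.3] | red 2 cx pct [37.6 39.2 40.8] | white 106 cx pct [-29.4   1.9  57.7] | 
t 25.9 axial 14.22 grip 23.72227686457336 open 40.2 tcp cx -107.5
jar [ 678.5 -241.6   63. ] [ 678.6 -241.7   63.1]
tape [ 554.3 -351.9   55.8] [ 554.2 -352.1   55.7]
s1 [ 527.9 -234.9   29.9] [ 527.9 -234.8   30.1]
s2 [ 396.6 -363.2   30. ] [ 396.8 -363.1   30.1]
grey [415.2 297.5  39.8] [415.1 297.5  39.9]
batt [376.6 -13.3  48.5] [ 3.684e+02 -3.000e-01  7.426e+02]
scr [588.9 370.8  23.5] [588.3 370.7  23.7]
```

```bash
python3 -c "
from cell import *
print(close_job())"
```

```text
the job is handed in; nothing more can be done
None
```

Job handed in at about 26 s. The white box is clamped against the fixed jaw with the trigger held squeezed. I put the stem at 7 to 8 mm in from force and jaw travel, because the plate hid the green band from the camera. The bystanders the camera could see had not moved; the arm hid the battery, so it went unchecked.

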